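# Find the canister with the loose ball

### The arm

A 6-joint arm with a two-finger parallel gripper is mounted at the origin on a cart in front of the work surface, level with it; the furniture and walls round the work are solid. World frame = base frame: x ahead of the robot, y to its left, z up, the work surface at z = 0. Lengths are in m, angles in degrees, forces in N, time in s.
With the tool pointing down it reaches from about 0.4 to 0.825 m from the base axis. Payload 7 kg.
Tool frame: the origin (TCP) lies at the centre of the arm's flange, where the gripper is bolted on; the fingertips stand 173 mm ahead of it and the grasp point (between the pads) lies ctrl.grip_depth ahead of it (ctrl.grip_depth is the distance from the TCP to the grasp point, in m); z points along the fingers, y is the line along which they close (so a half turn about z gives the same grasp; the last joint's range is limited). The gripper opens to 85 mm and grips with 20 to 120 N. Pads are 22 mm wide; open, the fingers measure 114 mm over their backs; the gripper's body (76 mm by 85 mm) begins 54 mm behind the grasp point. The pads swing forward as they close: fully open they stand 13 mm farther back than shut.
Start: joints at [-48.237, 20.546, 0.682, 0, -70.136, -16.507], TCP at [0.288, -0.61, 0.405] pointing down, gripper open.
Joint ranges: [-176.03, 176.03], [-82.01, 121.73], [-58.28, 71.71], [-173.87, 95.51], [-174.79, -0.11], [-173.66, 173.66]. Speed limits (degrees/s): [136.94, 136.94, 172.46, 180, 180, 180].

### API

Orientations are given as [roll, pitch, yaw] about the fixed x, y, z axes, in that order (R = Rz(yaw) Ry(pitch) Rx(roll)).
In Python, from workcell import state, viewer, ticket, ctrl gives the robot as it stands.
- The arm moves only by the tool jog_arm, never from a script. Its argument "plan" is a list of rows, each a list of 3 entries, a list of its own where there are three numbers: the shift along the tool's x, y, z scaled (see below), then the turn, a rotation vector about the tool's x, y, z scaled (see below), then the closure, from 0 (fully open) to 1 (shut). A call has exactly 10 rows; each row shifts and turns the commanded pose from where the row before left it, along the tool's axes as they then stand; what a row does not reach is not made up. The controller multiplies each number of a shift by 0.02 m and each number of a turn by 0.12 rad. A row lasts 1/12 s, in which the tool goes at most 41.7 mm and 7.16 degrees, less where a joint would pass 70% of its speed; a pose out of reach is approached as far as the arm can. A call with a number of a shift or a turn outside -1 to 1 is refused whole. A call with a gripper value outside its range is refused whole. The fingers move at their own pace and stop on an object; the grip force is fixed at half the most. Time passes only in rows, so rows that do not move let the fingers close, or fill a call up. It gives the time, the measured TCP pose, the force, the opening and the grip force at its end, in the units of the state.
- state(): the state, without advancing time (a new reading comes with each control period).
- viewer.camera(name): name is "side" or "top"; returns a dict with "color" (384x512x3 uint8, blue, green, red), "fx", "fy", "cx", "cy" (pixels), "rvec" (rotation vector, rad) and "tvec" (3), from world to camera coordinates, as OpenCV has them. Camera axes: x right, y down, z forward; pixel columns grow to the right and rows downward; lengths in m; the calibration is good to about 2 mm. A picture is of the moment at which its call begins. There is no depth.
- ticket.close_job(): hands the job in; it is judged then, once.
Trained networks look in a picture, given as the dict that the camera call returned (one of the last four; its "shot" number tells which), for a name from the list of things; names that differ only in an ending like _2 or _b are one class to them, and where a whole thing is asked for, a point or a joint stands for the part that bears it (a point fixed in the world has none). Each returns a list of dicts, best first, with "p" (0 to 1); they miss things now and then, are a little off and sometimes report something else, mostly with a low value. They report only what shows in the picture. A call takes as long as a camera call.
- viewer.recognise(picture, thing): "xyz" ([x, y, z] in m, in world coordinates, good to about 4 mm: the middle of the surface that is visible of it).
- viewer.tip_of(picture, thing): "xyz" ([x, y, z] in m, in world coordinates, good to about 4 mm: a listed point, or the origin of a listed thing).
The state is a dict: "t": time; "joint_pos": joint angles; "qd": joint speeds; "joint_efforts": joint torques, N m; "position": TCP position; "orientation": TCP orientation; "ft_force": force on the tool from outside, world axes, zero at the start; "moment": the same for the moment, N m; "gripper_width": finger opening in m; "gripper_force": force on a finger pad.
Only numpy, scipy, OpenCV 4.12 (cv2) and the standard library are available. Lean on these libraries where they do the work, as an engineer would, in place of code of your own. Each camera call takes 0.05 s, during which the arm holds its last target. There are 200 camera calls.

### The job

Each of the three closed canisters holds a spare steel ball; in two of them it is packed tight, in one the packing is missing and the ball rolls loose inside. Pick the canisters up by their knobs and shake them gently, keeping them roughly upright, to feel which one has the loose ball. Set that one down softly on the middle of the round coaster, and leave or put back the other two upright where they stood, without disturbing the other things on the desk.

Things in the scene. Friction and masses are not known exactly. Their poses are not given: they have to be found in the camera images.
- canister_a_knob (a point): Centre of the knob of one of three identical closed canisters: round, 90 mm across, 42 mm high over the blue milled screw lid, bare aluminium body, black knob on the middle of the lid. The point lies on the upright axis (z), 68 mm above the underside. The knob is an upright cylinder 26 mm across, from 46 to 88 mm above the underside; grip it from above in any direction. The lid stays on.
- canister_b_knob (a point): The same point of the second canister, which looks the same. Any of the three may hold the loose ball. Each weighs about 0.33 kg with its contents, give or take 0.04. Inside is a flat-floored round chamber 84 mm across and 36 mm high. In two of them the packing fills the chamber and nothing moves.
- canister_c_knob (a point): The same point of the third canister, which looks the same. The steel ball is 33 mm across, 0.15 kg; the loose one rests near the middle at first and rolls up to 25 mm off the middle, to the wall, when the canister is shaken or tilted more than about 7 degrees (15 makes it run and knock on the wall); held level and still again it stays where it has rolled.
- coaster: Round brown coaster lying fixed on the desk, 94 mm across, 4 mm thick; the origin is the centre of its underside, z up.
- sticky_notes: Pad of yellow sticky notes, 76 x 76 x 20 mm, loose on the desk, a bystander; origin at the centre of its underside.
- binder_clip_1: Black binder clip, 25 x 32 x 41 mm, loose on the desk, a bystander; origin at the centre of its underside.
- binder_clip_2: Another black binder clip, 25 x 32 x 41 mm, loose on the desk, a bystander; origin at the centre of its underside.
- calculator: Dark pocket calculator lying flat, 118 x 72 x 13 mm, loose on the desk, a bystander; origin at the centre of its underside.

How it is judged:
By the outcome, as a careful person would: the job done as asked, in the order asked, and still so for the second after the job is handed in, with the robot touching nothing.
It also fails if it takes over 72 s, if anything falls off the work surface, if the arm or the gripper's body presses on something with over 40 N, if the wrist force passes 120 N, or if a joint passes its speed limit or range.

## Working session

There is one attempt and no reset: what is moved stays moved. The work goes in short steps, Python scripts to look and compute and a tool call to move; the robot and the scene stay as the last step left them, time stands still between calls to the robot, and variables do not carry over. Pictures are saved under pics/ and viewed, at most 10 in all, crops included, and the job is handed in when it is done.

Besides the shell and the picture viewer there is one more tool, called in YAML: its name, and indented under it one key for each argument. jog_arm: Moves the arm, as the interface text tells. Its arguments: {"type":"object","properties":{"plan":{"type":"array","items":{"type":"array"}}},"required":["plan"]}

```bash
mkdir -p pics; python3 - <<'E'
from workcell import state, viewer, ticket, ctrl
import cv2, numpy as np
s=state(); print({k:np.round(v,3).tolist() for k,v in s.items()}, ctrl.grip_depth)
ims=[]
for n in("top","side"):
    p=viewer.camera(n); ims.append(p["color"])
    for th in("canister_a_knob","coaster","sticky_notes","binder_clip_1","calculator"):
        print(n,th,[(np.round(d["xyz"],3).tolist(),round(d["p"],2)) for d in viewer.tip_of(p,th)])
    cv2.imwrite(f"pics/{n}.png",p["color"])
E
```

```text
{'t': 0.0, 'joint_pos': [-48.239, 20.59, 0.632, -0.018, -70.136, -16.509], 'qd': [0.055, 0.098, -0.006, 0.016, 0.069, 0.094], 'joint_efforts': [0.001, -58.332, 29.342, 6.937, -0.006, 0.0], 'position': [0.288, -0.61, 0.404], 'orientation': [179.905, -0.01, -154.754], 'ft_force': [0.51, -0.317, -0.16], 'moment': [-0.021, 0.039, -0.016], 'gripper_force': 0.0, 'gripper_width': 0.086} 0.1547
top canister_a_knob [([0.456, -0.099, 0.069], 0.61)]
top coaster [([0.66, -0.177, 0.004], 0.62)]
top sticky_notes [([0.549, -0.412, -0.002], 0.76)]
top binder_clip_1 [([0.625, -0.309, 0.001], 0.61), ([0.678, -0.284, 0.0], 0.59)]
top calculator [([0.375, -0.414, 0.002], 0.64)]
side canister_a_knob [([0.455, -0.1, 0.068], 0.64)]
side coaster [([0.665, -0.179, 0.003], 0.58)]
side sticky_notes [([0.549, -0.418, -0.002], 0.84)]
side binder_clip_1 [([0.627, -0.309, -0.005], 0.51), ([0.674, -0.287, -0.0], 0.42)]
side calculator [([0.38, -0.417, -0.002], 0.6)]
```

View pics/top.png

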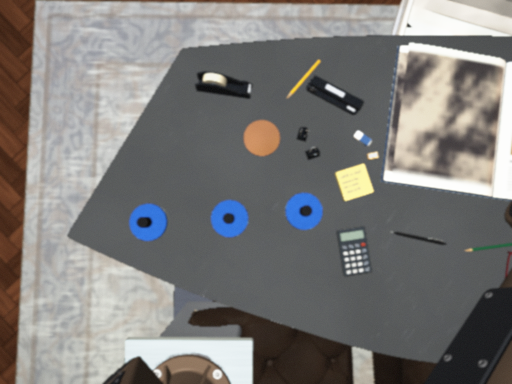

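View pics/side.png

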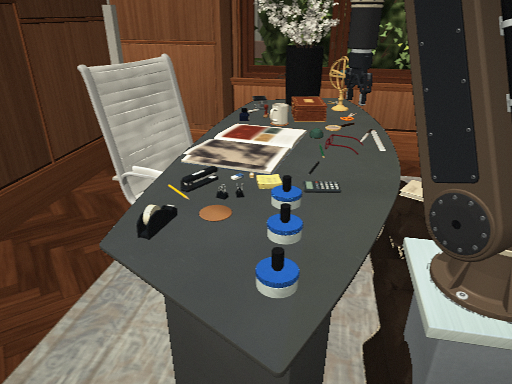

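The top view shows three blue lids at about (148,222), (230,218) and (304,211), the coaster at (262,138), clips at (303,133) and (313,153), sticky notes at (354,182) and the calculator at (354,251). The side view agrees. The networks only reported one canister, so I'll get all three from the lid colour.

```bash
cat > h.py <<'E'
from workcell import state, viewer, ticket, ctrl
import cv2, numpy as np
from scipy.spatial.transform import Rotation as R
def ray(p,uv,z):
    Rm=cv2.Rodrigues(np.array(p["rvec"],float))[0]; t=np.array(p["tvec"],float).ravel()
    d=Rm.T@np.array([(uv[0]-p["cx"])/p["fx"],(uv[1]-p["cy"])/p["fy"],1]); c=-Rm.T@t
    return c+d*(z-c[2])/d[2]
def blobs(p,lo,hi,z):
    m=cv2.inRange(cv2.cvtColor(p["color"],cv2.COLOR_BGR2HSV),lo,hi)
    out=[]
    for c in cv2.findContours(m,cv2.RETR_EXTERNAL,cv2.CHAIN_APPROX_NONE)[0]:
        if cv2.contourArea(c)>250:
            e=cv2.fitEllipse(cv2.convexHull(c)); out.append((np.round(ray(p,e[0],z),4).tolist(),np.round(e[0],1).tolist(),np.round(e[1],1).tolist()))
    return out
BLUE=((100,150,80),(125,255,255),0.042); BROWN=((5,90,120),(18,200,255),0.004)
def togo(tgt,yaw=None):
    s=state(); r=R.from_euler("xyz",s["orientation"],degrees=True)
    print("t",round(s["t"],2),"pos",np.round(s["position"],4),"ori",np.round(s["orientation"],2),"w",round(s["gripper_width"],4))
    d=np.array(tgt)-s["position"]; print("tool shift units",np.round(r.inv().apply(d)/0.02,2))
E
python3 - <<'E'
from h import *
for n in("top","side"):
    p=viewer.camera(n)
    print(n,*blobs(p,*BLUE),sep="\n"); print("coaster",*[b for b in blobs(p,*BROWN)],sep="\n")
    for th in("canister_a_knob","canister_b_knob","canister_c_knob"): print([(np.round(d["xyz"],3).tolist(),round(d["p"],2)) for d in viewer.recognise(p,th)])
# canonical yaw
togo([0.456,-0.285,0.35])
E
```

```text
top
([0.4438, 0.0989, 0.042], [147.7, 221.9], [36.6, 37.3])
([0.4546, -0.0999, 0.042], [229.1, 218.1], [36.4, 36.8])
([0.4739, -0.2823, 0.042], [303.5, 210.8], [36.4, 36.6])
coaster
([0.6642, -0.1781, 0.004], [261.3, 137.5], [36.0, 36.5])
[([0.456, -0.099, 0.043], 0.97)]
[([0.474, -0.278, 0.04], 0.62)]
[([0.446, 0.091, 0.042], 0.82), ([0.476, -0.281, 0.038], 0.33)]
side
([0.4419, 0.1096, 0.042], [277.0, 271.6], [31.2, 44.1])
([0.4524, -0.087, 0.042], [284.4, 223.8], [21.8, 36.0])
([0.4717, -0.2674, 0.042], [286.0, 192.9], [16.4, 31.2])
coaster
([0.6632, -0.1751, 0.004], [214.9, 212.5], [15.8, 32.4])
([0.7616, -0.9727, 0.004], [244.1, 132.1], [14.3, 41.6])
([0.0546, -1.7791, 0.004], [382.0, 103.0], [29.9, 42.1])
([0.8579, -1.777, 0.004], [257.2, 97.4], [33.7, 56.9])
([0.4527, -2.012, 0.004], [320.1, 93.3], [25.6, 59.2])
([2.2102, -3.4091, 0.004], [166.3, 62.5], [61.1, 96.7])
[([0.662, -0.174, 0.008], 0.27)]
[([0.472, -0.261, 0.044], 0.8)]
[([0.442, 0.123, 0.043], 0.69)]
t 1.0 pos [ 0.288  -0.6105  0.4047] ori [-180.     -0.   -154.74] w 0.0854
tool shift units [-14.54  11.13   2.74]
```

jog_arm:
  plan:
    - [[0,0,0],[0,0,0.92],0]
    - [[0,0,0],[0,0,0.92],0]
    - [[0,0,0],[0,0,0.92],0]
    - [[0,0,0],[0,0,0.91],0]
    - [[-0.5,1,0.2],[0,0,0],0]
    - [[-0.5,1,0.2],[0,0,0],0]
    - [[-0.5,1,0.2],[0,0,0],0]
    - [[-0.5,1,0.2],[0,0,0],0]
    - [[-0.5,1,0.2],[0,0,0],0]
    - [[-0.5,1,0.2],[0,0,0],0]

```text
t: 1.83
position: [0.3482, -0.4895, 0.3806]
orientation: [-180.0, 0.0, -180.0]
ft_force: [0.9, -0.5, 0.7]
gripper_width: 0.0851
gripper_force: 0.0
```

jog_arm:
  plan:
    - [[-0.6,1,0.2],[0,0,0],0]
    - [[-0.6,1,0.2],[0,0,0],0]
    - [[-0.6,1,0.2],[0,0,0],0]
    - [[-0.6,1,0.2],[0,0,0],0]
    - [[-0.6,1,0.2],[0,0,0],0]
    - [[-0.6,1,0.2],[0,0,0],0]
    - [[-0.6,1,0.2],[0,0,0],0]
    - [[-0.7,1,0.3],[0,0,0],0]
    - [[-0.7,1,0.3],[0,0,0],0]
    - [[-0.7,1,0.3],[0,0,0],0]

```text
t: 2.67
position: [0.4744, -0.2894, 0.3348]
orientation: [-180.0, 0.0, -180.0]
ft_force: [0.6, -0.7, 0.1]
gripper_width: 0.0851
gripper_force: 0.0
```

```bash
python3 - <<'E'
from h import *
togo([0.474,-0.282,0.225])
E
```

```text
t 2.67 pos [ 0.4744 -0.2894  0.3348] ori [-1.7999e+02  4.0000e-02 -1.7997e+02] w 0.0851
tool shift units [0.02 0.37 5.49]
```

jog_arm:
  plan:
    - [[0,0.37,0.3],[0,0,0],0]
    - [[0,0,0.8],[0,0,0],0]
    - [[0,0,0.9],[0,0,0],0]
    - [[0,0,0.9],[0,0,0],0]
    - [[0,0,0.9],[0,0,0],0]
    - [[0,0,0.8],[0,0,0],0]
    - [[0,0,0.6],[0,0,0],0]
    - [[0,0,0.25],[0,0,0],0]
    - [[0,0,0],[0,0,0],1]
    - [[0,0,0],[0,0,0],1]

```text
t: 3.5
position: [0.474, -0.2832, 0.226]
orientation: [-180.0, 0.0, -180.0]
ft_force: [0.6, -0.6, 1.5]
gripper_width: 0.0639
gripper_force: 0.0
```

jog_arm:
  plan:
    - [[0,0,0],[0,0,0],1]
    - [[0,0,0],[0,0,0],1]
    - [[0,0,0],[0,0,0],1]
    - [[0,0,0],[0,0,0],1]
    - [[0,0,0],[0,0,0],1]
    - [[0,0,0],[0,0,0],1]
    - [[0,0,0],[0,0,0],1]
    - [[0,0,0],[0,0,0],1]
    - [[0,0,0],[0,0,0],1]
    - [[0,0,0],[0,0,0],1]

```text
t: 4.33
position: [0.4741, -0.2832, 0.2266]
orientation: [-180.0, 0.1, -180.0]
ft_force: [-1.0, 0.2, 7.0]
gripper_width: 0.0246
gripper_force: 58.8
```

```bash
python3 - <<'E'
from h import *
togo([0.474,-0.282,0.225]); s=state(); print(s["ft_force"],s["moment"],s["gripper_force"])
E
```

```text
t 4.33 pos [ 0.4741 -0.2832  0.2266] ori [-1.7997e+02  8.0000e-02 -1.7996e+02] w 0.0246
tool shift units [0.01 0.06 0.08]
[-0.98380619  0.19361363  7.01268963] [ 0.08498665  0.38078677 -0.03009929] 58.773930072784424
```

jog_arm:
  plan:
    - [[0,0,-0.4],[0,0,0],1]
    - [[0,0,-0.9],[0,0,0],1]
    - [[0,0,-1],[0,0,0],1]
    - [[0,0,-0.5],[0,0,0],1]
    - [[0,0,-0.2],[0.2,0,0],1]
    - [[0,0,0],[0.4,0,0],1]
    - [[0,0,0],[0.5,0,0],1]
    - [[0,0,0],[0.5,0,0],1]
    - [[0,0,0],[0.4,0,0],1]
    - [[0,0,0],[0.2,0,0],1]

```text
t: 5.17
position: [0.4732, -0.2824, 0.2853]
orientation: [-164.8, -0.1, -179.9]
ft_force: [-0.0, 0.5, -3.2]
gripper_width: 0.0242
gripper_force: 59.6
```

jog_arm:
  plan:
    - [[0,0,0],[0,0,0],1]
    - [[0,0,0],[0,0,0],1]
    - [[0,0,0],[-0.15,0,0],1]
    - [[0,0,0],[-0.3,0,0],1]
    - [[0,0,0],[-0.35,0,0],1]
    - [[0,0,0],[-0.35,0,0],1]
    - [[0,0,0],[-0.35,0,0],1]
    - [[0,0,0],[-0.3,0,0],1]
    - [[0,0,0],[-0.25,0,0],1]
    - [[0,0,0],[-0.15,0,0],1]

```text
t: 6.0
position: [0.4744, -0.283, 0.2859]
orientation: [179.8, 0.1, 180.0]
ft_force: [0.5, -0.2, -2.7]
gripper_width: 0.0243
gripper_force: 59.6
```

```bash
cat >> h.py <<'E'
def ft(n=10):
    a=[]
    for _ in range(n):
        viewer.camera("top"); s=state(); a.append(np.r_[s["ft_force"],s["moment"]])
    a=np.array(a); print("t",round(s["t"],2),"ori",np.round(s["orientation"],2),"mean",a.mean(0).round(3),"sem",(a.std(0)/n**.5).round(3),"w",s["gripper_width"])
E
python3 - <<'E'
from h import *
ft()
E
```

```text
t 6.5 ori [-1.7999e+02 -1.0000e-02 -1.7996e+02] mean [-0.08   0.099 -3.332 -0.059  0.015 -0.017] sem [0.134 0.142 0.105 0.017 0.009 0.01 ] w 0.025039027521915617
```

jog_arm:
  plan:
    - [[0,0,0],[-0.2,0,0],1]
    - [[0,0,0],[-0.4,0,0],1]
    - [[0,0,0],[-0.5,0,0],1]
    - [[0,0,0],[-0.5,0,0],1]
    - [[0,0,0],[-0.4,0,0],1]
    - [[0,0,0],[-0.2,0,0],1]
    - [[0,0,0],[0,0,0],1]
    - [[0,0,0],[0,0,0],1]
    - [[0,0,0],[0,0,0],1]
    - [[0,0,0],[0.15,0,0],1]

```text
t: 7.33
position: [0.4737, -0.2829, 0.2856]
orientation: [166.0, -0.0, -180.0]
ft_force: [0.0, -0.4, -2.6]
gripper_width: 0.0248
gripper_force: 60.1
```

jog_arm:
  plan:
    - [[0,0,0],[0.3,0,0],1]
    - [[0,0,0],[0.35,0,0],1]
    - [[0,0,0],[0.35,0,0],1]
    - [[0,0,0],[0.35,0,0],1]
    - [[0,0,0],[0.3,0,0],1]
    - [[0,0,0],[0.25,0,0],1]
    - [[0,0,0],[0.15,0,0],1]
    - [[0,0,0],[0,0,0],1]
    - [[0,0,0],[0,0,0],1]
    - [[0,0,0],[0,0,0],1]

```text
t: 8.17
position: [0.4739, -0.2829, 0.2858]
orientation: [180.0, 0.0, -180.0]
ft_force: [-0.5, -0.1, -3.3]
gripper_width: 0.0247
gripper_force: 60.1
```

```bash
python3 - <<'E'
from h import *
ft()
togo([0.474,-0.282,0.225])
E
```

```text
t 8.67 ori [ 180.     -0.   -179.99] mean [-0.151  0.15  -2.981  0.055  0.025  0.005] sem [0.164 0.087 0.129 0.006 0.008 0.009] w 0.024541424008233594
t 8.67 pos [ 0.4738 -0.2831  0.2856] ori [ 180.     -0.   -179.99] w 0.0245
tool shift units [-0.01  0.05  3.03]
```

jog_arm:
  plan:
    - [[0,0,0],[0.2,0,0],1]
    - [[0,0,0],[0.4,0,0],1]
    - [[0,0,0],[0.5,0,0],1]
    - [[0,0,0],[0.5,0,0],1]
    - [[0,0,0],[0.4,0,0],1]
    - [[0,0,0],[0.2,0,0],1]
    - [[0,0,0],[0,0,0],1]
    - [[0,0,0],[0,0,0],1]
    - [[0,0,0],[0,0,0],1]
    - [[0,0,0],[-0.15,0,0],1]

```text
t: 9.5
position: [0.4739, -0.2831, 0.2858]
orientation: [-165.9, 0.0, -180.0]
ft_force: [-0.2, -0.2, -3.2]
gripper_width: 0.0247
gripper_force: 60.5
```

jog_arm:
  plan:
    - [[0,0,0],[-0.3,0,0],1]
    - [[0,0,0],[-0.35,0,0],1]
    - [[0,0,0],[-0.35,0,0],1]
    - [[0,0,0],[-0.35,0,0],1]
    - [[0,0,0],[-0.3,0,0],1]
    - [[0,0,0],[-0.25,0,0],1]
    - [[0,0,0],[-0.15,0,0],1]
    - [[0,0,0],[0,0,0],1]
    - [[0,0,0],[0,0,0],1]
    - [[0,0,0],[0,0,0],1]

```text
t: 10.33
position: [0.4738, -0.2831, 0.2856]
orientation: [-180.0, -0.0, -180.0]
ft_force: [-1.0, 0.8, -2.2]
gripper_width: 0.0243
gripper_force: 60.5
```

```bash
python3 - <<'E'
from h import *
ft(16)
E
```

```text
t 11.13 ori [ 180.     -0.   -179.98] mean [ 0.1   -0.016 -3.234 -0.027  0.015  0.01 ] sem [0.16  0.098 0.127 0.008 0.008 0.007] w 0.02448630636732946
```

Tilt one way, then the other, and the moment at level swings by about 0.08–0.11 N·m. That matches the roughly 0.074 N·m a loose ball would give (packed would give none), and the sign is right too. This canister has the loose ball, so it goes to the coaster.

jog_arm:
  plan:
    - [[-0.3,0.17,0],[0,0,0],1]
    - [[-0.6,0.33,0],[0,0,0],1]
    - [[-0.8,0.44,0],[0,0,0],1]
    - [[-0.9,0.5,0],[0,0,0],1]
    - [[-1,0.56,0],[0,0,0],1]
    - [[-1,0.56,0],[0,0,0],1]
    - [[-1,0.56,0],[0,0,0],1]
    - [[-0.9,0.5,0],[0,0,0],1]
    - [[-0.8,0.44,0],[0,0,0],1]
    - [[-0.7,0.39,0],[0,0,0],1]

```text
t: 11.97
position: [0.6365, -0.1918, 0.2853]
orientation: [-180.0, 0.0, -179.9]
ft_force: [0.1, -0.2, -3.2]
gripper_width: 0.0241
gripper_force: 60.5
```

jog_arm:
  plan:
    - [[-0.5,0.28,0],[0,0,0],1]
    - [[-0.4,0.22,0],[0,0,0],1]
    - [[-0.3,0.17,0],[0,0,0],1]
    - [[-0.2,0.1,0],[0,0,0],1]
    - [[-0.1,0.06,0],[0,0,0],1]
    - [[0,0,0.3],[0,0,0],1]
    - [[0,0,0.5],[0,0,0],1]
    - [[0,0,0.5],[0,0,0],1]
    - [[0,0,0.4],[0,0,0],1]
    - [[0,0,0.2],[0,0,0],1]

```text
t: 12.8
position: [0.6628, -0.1775, 0.2454]
orientation: [180.0, -0.2, 180.0]
ft_force: [-0.2, 1.2, -3.3]
gripper_width: 0.0247
gripper_force: 60.5
```

```bash
python3 - <<'E'
from h import *
p=viewer.camera("side")
a=p["color"][120:320,140:340]; cv2.imwrite("pics/s2.png",cv2.resize(a,None,fx=3,fy=3))
p=viewer.camera("top"); print(*blobs(p,*BLUE),sep="\n")
togo([0.664,-0.1775,0.2306])
E
```

```text
([0.4439, 0.0972, 0.042], [148.4, 221.8], [35.1, 37.7])
([0.4545, -0.0999, 0.042], [229.1, 218.1], [36.4, 36.8])
([0.6559, -0.1767, 0.042], [261.1, 137.4], [27.5, 35.6])
t 12.9 pos [ 0.6632 -0.1775  0.2461] ori [ 1.8e+02 -1.4e-01  1.8e+02] w 0.0247
tool shift units [-0.04  0.    0.78]
```

View pics/s2.png

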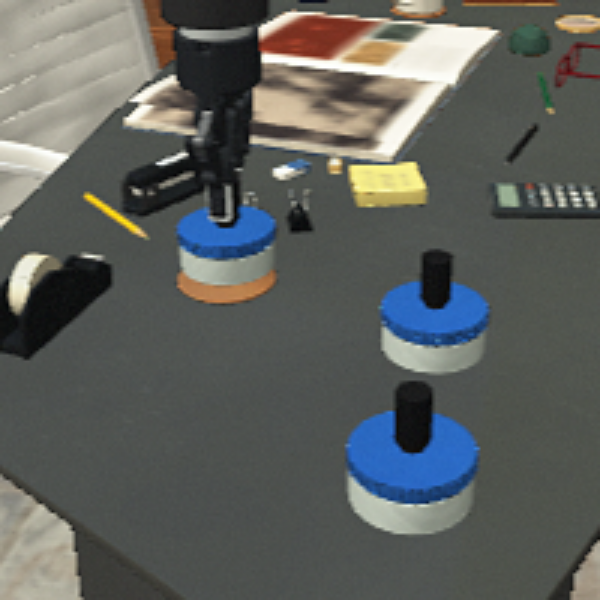

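The canister hangs level just above the coaster, concentric with it (coaster showing at crop (226,285)), and nothing else has moved. I'll lower it slowly.

jog_arm:
  plan:
    - [[-0.04,0,0.15],[0,0,0],1]
    - [[0,0,0.15],[0,0,0],1]
    - [[0,0,0.12],[0,0,0],1]
    - [[0,0,0.1],[0,0,0],1]
    - [[0,0,0.08],[0,0,0],1]
    - [[0,0,0.05],[0,0,0],1]
    - [[0,0,0.05],[0,0,0],1]
    - [[0,0,0.03],[0,0,0],1]
    - [[0,0,0],[0,0,0],1]
    - [[0,0,0],[0,0,0],1]

```text
t: 13.73
position: [0.6646, -0.1773, 0.2332]
orientation: [-180.0, 0.0, -180.0]
ft_force: [0.5, -0.2, -3.8]
gripper_width: 0.0244
gripper_force: 60.5
```

```bash
python3 - <<'E'
from h import *
ft(4); togo([0.664,-0.1775,0.2306])
E
```

```text
t 13.93 ori [-1.8000e+02  1.0000e-02 -1.7998e+02] mean [-3.900e-02  3.210e-01 -3.137e+00 -1.000e-02  5.000e-03  2.000e-03] sem [0.173 0.195 0.17  0.013 0.004 0.022] w 0.024394478138715703
t 13.93 pos [ 0.6646 -0.1773  0.2332] ori [-1.8000e+02  1.0000e-02 -1.7998e+02] w 0.0244
tool shift units [ 0.03 -0.01  0.13]
```

Still hanging, so I'll creep down about 2.4 mm more.

jog_arm:
  plan:
    - [[0,0,0.02],[0,0,0],1]
    - [[0,0,0.02],[0,0,0],1]
    - [[0,0,0.02],[0,0,0],1]
    - [[0,0,0.02],[0,0,0],1]
    - [[0,0,0.02],[0,0,0],1]
    - [[0,0,0.02],[0,0,0],1]
    - [[0,0,0],[0,0,0],1]
    - [[0,0,0],[0,0,0],1]
    - [[0,0,0],[0,0,0],1]
    - [[0,0,0],[0,0,0],1]

```text
t: 14.77
position: [0.6646, -0.1773, 0.231]
orientation: [-180.0, 0.0, -180.0]
ft_force: [-2.7, 0.9, 1.6]
gripper_width: 0.0246
gripper_force: 61.1
```

```bash
python3 - <<'E'
from h import *
ft(4); togo([0.664,-0.1775,0.2306])
E
```

```text
t 14.97 ori [-1.8000e+02  1.0000e-02 -1.7997e+02] mean [-2.18   0.293  2.415  0.169  0.814  0.058] sem [0.099 0.337 0.282 0.008 0.028 0.014] w 0.024540560201166135
t 14.97 pos [ 0.6646 -0.1773  0.231 ] ori [-1.8000e+02  1.0000e-02 -1.7997e+02] w 0.0245
tool shift units [ 0.03 -0.01  0.02]
```

In contact with about 5 N of upward reaction. Release and retreat.

jog_arm:
  plan:
    - [[0,0,0],[0,0,0],0.5]
    - [[0,0,0],[0,0,0],0.3]
    - [[0,0,0],[0,0,0],0]
    - [[0,0,0],[0,0,0],0]
    - [[0,0,0],[0,0,0],0]
    - [[0,0,0],[0,0,0],0]
    - [[0,0,0],[0,0,0],0]
    - [[0,0,0],[0,0,0],0]
    - [[0,0,-0.3],[0,0,0],0]
    - [[0,0,-0.5],[0,0,0],0]

```text
t: 15.8
position: [0.6642, -0.1773, 0.2461]
orientation: [180.0, -0.1, -180.0]
ft_force: [0.0, 0.2, 0.5]
gripper_width: 0.0856
gripper_force: 0.0
```

jog_arm:
  plan:
    - [[0,0,-0.7],[0,0,0],0]
    - [[0,0,-0.9],[0,0,0],0]
    - [[0,0,-1],[0,0,0],0]
    - [[0,0,-1],[0,0,0],0]
    - [[0,0,-1],[0,0,0],0]
    - [[0.6,0,-1],[0,0,0],0]
    - [[1,0,0],[0,0,0],0]
    - [[1,0,0],[0,0,0],0]
    - [[1,0,0],[0,0,0],0]
    - [[0.6,0,0],[0,0,0],0]

```text
t: 16.63
position: [0.5788, -0.1774, 0.3602]
orientation: [180.0, 0.1, -180.0]
ft_force: [0.7, 1.0, 0.2]
gripper_width: 0.0856
gripper_force: 0.0
```

```bash
python3 - <<'E'
from h import *
p=viewer.camera("side")
a=p["color"][120:320,140:340]; cv2.imwrite("pics/s3.png",cv2.resize(a,None,fx=3,fy=3)); print("side",*blobs(p,*BLUE),*blobs(p,*BROWN)[:1],sep="\n")
p=viewer.camera("top"); cv2.imwrite("pics/t3.png",p["color"]); print(*blobs(p,*BLUE),sep="\n")
togo([0.664,-0.1775,0.2306])
E
```

```text
side
([0.4419, 0.1096, 0.042], [277.0, 271.6], [31.2, 44.1])
([0.4524, -0.087, 0.042], [284.4, 223.8], [21.8, 36.0])
([0.6622, -0.1722, 0.042], [214.3, 201.1], [18.2, 33.1])
([0.0946, -1.8599, 0.004], [374.5, 100.1], [33.6, 61.0])
([0.4438, 0.0988, 0.042], [147.7, 221.9], [36.5, 37.2])
([0.4546, -0.0999, 0.042], [229.1, 218.1], [36.4, 36.8])
t 16.73 pos [ 0.5789 -0.1775  0.3606] ori [ 1.7999e+02  1.0000e-01 -1.7999e+02] w 0.0855
tool shift units [-4.24 -0.    6.51]
```

View pics/s3.png

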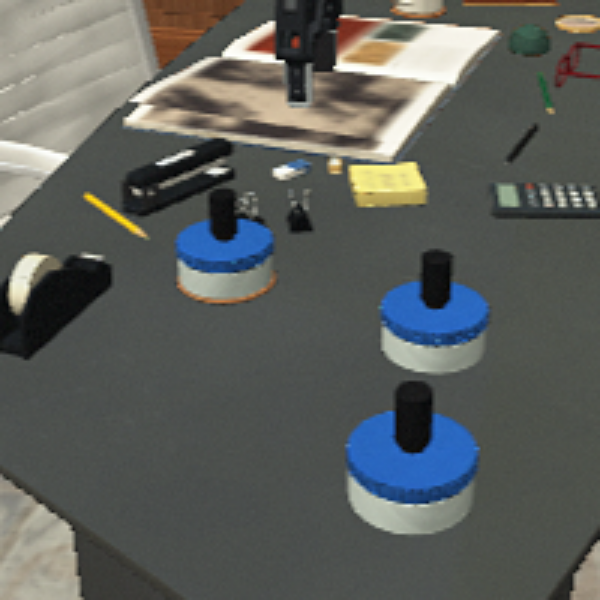

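View pics/t3.png

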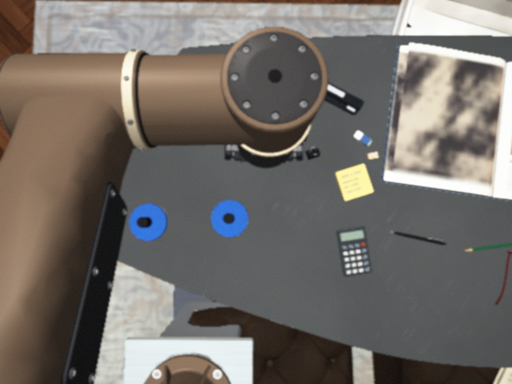

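The canister stands upright and centred on the coaster (crop (226,290)), with an even rim showing. The other two canisters and the bystanders are where they were, and the gripper is clear.

```bash
python3 -c "
from workcell import ticket
print(ticket.close_job())"
```

```text
the job is handed in; nothing more can be done
None
```

I set the canister with the loose ball (the one that stood by the calculator) on the middle of the coaster and handed the job in at about 17 s; I picked it from its own tilt readings alone and left the other two canisters untested where they stood, with no verdict returned.

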